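# Put the spreading spatula away in its bolted slot

## Robot

A 7-joint arm with a two-finger parallel gripper is mounted at the origin on a cart in front of the work surface, level with it; the furniture and walls round the work are solid. World frame = base frame: x ahead of the robot, y to its left, z up, the work surface at z = 0. Lengths are in m, angles in rad, forces in N, time in s.
With the tool pointing down it reaches from about 0.4 to 0.9 m from the base axis. Payload 5.6 kg.
Tool frame: the origin (TCP) lies at the very end of the fingers, on their centre line; the grasp point (between the pads) lies ctrl.tcp_to_grasp behind it (ctrl.tcp_to_grasp is the distance from the TCP to the grasp point, in m); z points along the fingers, y is the line along which they close (so a half turn about z gives the same grasp; the last joint's range is limited). The gripper opens to 92 mm and grips with 3 to 60 N. Pads are 20 mm wide; open, the fingers measure 128 mm over their backs; the gripper's body (75 mm by 189 mm) begins 69 mm behind the grasp point.
Start: joints at [-0.043, 0.468, -0.012, 1.603, 0.006, 1.071, -0.056], TCP at [0.65, -0, 0.18] pointing down, gripper open.
Joint ranges: [-2.53, 2.53], [-0.31, 2.02], [-1.57, 1.55], [0.28, 2.44], [-1.29, 4.43], [0.15, 1.84], [-2.92, 2.92]. Speed limits (rad/s): [2.57, 2.57, 3.14, 3.14, 3.14, 3.14, 3.14].

## Interface

Orientations are given as [roll, pitch, yaw] about the fixed x, y, z axes, in that order (R = Rz(yaw) Ry(pitch) Rx(roll)).
In Python, from bench import ctrl gives the robot as it stands. The module is installed in compiled form; this text tells all that it offers.
- The arm moves only by the shell command python3 -m creep 'ROWS' [FORCE]. ROWS is JSON, a list that holds one entry, the list of rows, each a list of 5 numbers: the closure, from 0 (fully open) to 1 (shut), then the shift along the tool's x, y, z in cm, then the turn about the tool's z in degrees. A call has 1 to 10 rows; each row shifts and turns the commanded pose from where the row before left it, along the tool's axes as they then stand; what a row does not reach is not made up. A row lasts 1/8 s, in which the tool goes at most 62.5 mm and 10.7 degrees, less where a joint would pass 70% of its speed; a pose out of reach is approached as far as the arm can. A call with a gripper value outside its range is refused whole. The fingers move at their own pace and stop on an object; FORCE is the grip in N (left out, the last holds). Time passes only in rows, so rows that do not move let the fingers close. It gives the time, the measured TCP pose, the force, the opening and the grip force at its end, in the units of the state.
- ctrl.get_obs(): the state, without advancing time (a new reading comes with each control period).
- ctrl.grab_frame(name): name is "scene" or "side" or "wrist"; returns a dict with "pixels" (384x512x3 uint8, red, green, blue), "fx", "fy", "cx", "cy" (pixels), "position" and "rotation" of the camera in the world; the wrist camera has in their place "T_tool_cam" (4x4, takes a point from camera to tool coordinates, whose origin is the TCP and whose axes are the flange's). Camera axes: x right, y down, z forward; pixel columns grow to the right and rows downward; lengths in m; the calibration is good to about 2 mm. A picture is of the moment at which its call begins: read the wrist's pose just before it. There is no depth.
- ctrl.hand_in(): hands the job in; it is judged then, once.
Trained networks look in a picture, given as the dict that the camera call returned (one of the last four; its "shot" number tells which), for a name from the list of things; names that differ only in an ending like _2 or _b are one class to them, and where a whole thing is asked for, a point or a joint stands for the part that bears it (a point fixed in the world has none). Each returns a list of dicts, best first, with "conf" (0 to 1); they miss things now and then, are a little off and sometimes report something else, mostly with a low value. They report only what shows in the picture. A call takes as long as a camera call.
- ctrl.find_in(picture, label): "position" ([x, y, z] in m, in the coordinates of the camera as it stood for that picture, good to about 4 mm: the middle of the surface that is visible of it).
- ctrl.pinpoint(picture, label): "position" ([x, y, z] in m, in the coordinates of the camera as it stood for that picture, good to about 4 mm: a listed point, or the origin of a listed thing).
The state is a dict: "time": time; "qpos": joint angles; "qd": joint speeds; "effort": joint torques, N m; "ee_pos": TCP position; "eef_rot": TCP orientation; "contact_force": force on the tool from outside, world axes, zero at the start; "ft_torque": the same for the moment, N m; "gripper_width": finger opening in m; "gripper_force": force on a finger pad.
Only numpy, scipy, OpenCV 4.12 (cv2) and the standard library are available. Lean on these libraries where they do the work, as an engineer would, in place of code of your own. Each camera call takes 0.05 s, during which the arm holds its last target. There are 200 camera calls.

## Task

Slide the wooden-handled spatula blade first along the worktop, flat and without lifting it, into the slot of the wooden tool holder and push it fully home. Then push the steel bolt across behind its handle, through the lug on the far side, until its head rests against the near guide lug. Leave the tape roll, the heel wedge and the tape measure where they are.

Things in the scene. Friction and masses are not known exactly. Their poses are not given: they have to be found in the camera images.
- dock: Pale wooden tool holder fixed on the worktop, from 15 mm before to 247 mm beyond its origin along its x. Origin on the worktop, on the slot's centre line, below the line the bolt crosses. x is level and points into the slot (the way the spatula goes in); y is level and points to the side where the bolt waits; z up. The worktop itself is the slot's floor. Sizes go with the points.
- slot_mouth (a point): Centre of the gap between the steel lugs, 8.5 mm above the dock's origin; axes as the dock's. The lugs reach from dock x -15 to 15 mm, are 30 mm high and leave a gap 46 mm wide. From x 15 to 60 mm wooden walls 18 mm high narrow the way from 46 to 28 mm; from 60 to 132 mm an open trough 28 mm wide, walls 18 mm high and 12 mm thick.
- home_point (a point): Where spatula_mid lies when the spatula is fully home: dock x 124 mm, y 0, z 8.5 mm; axes as the dock's. From dock x 132 mm a wooden cover, top 22 mm high, covers a slot 28 mm wide and 12 mm high for the blade, closed by an end stop at x 239 mm. When home, the blade tip is within 1 mm of the stop and the handle's butt at dock x 10 mm, just past the bolt's line.
- keeper_bore (a point): Centre of the keeper lug's bore (14 mm, mouth chamfered by 3 mm), far side of the gap: dock x 0, y -29, z 15 mm; axes as the dock's; the bore runs along y, the lug from y -23 to -35 mm. In line with it on the bolt's side are two guide lugs with 11 mm bores at y 23 to 33 mm and 48 to 58 mm.
- spatula_mid (a point): Centre of the loose spatula, 228 mm long, 70 g, flat on the worktop outside the mouth, blade roughly towards it; 8.5 mm above its underside. x points from handle to tip, z up. Tip at x +114, butt at -114 mm. Wooden handle x -114 to -16, up to 21 wide (17 at x -45), 17 mm high; round ferrule x -17 to -3, 14 mm thick; blade up to 25 mm wide, thinning to under 1 mm. It pivots easily on the handle.
- bolt_tip (a point): Leading end, on its axis, of the loose, smooth, oiled round steel bolt (shaft 10 mm thick, 100 mm long, tapered nose; 80 g) lying level in the two guide lugs, axis 14 mm above the worktop. The bolt's y points from tip to head; it is pushed towards the dock's -y. The tip is at dock y about 24 to 31 mm at the start and about -42 mm when the head rests against the guide lug.
- bolt_head (a point): Centre of the outer face of the bolt's head, a disc 20 mm in diameter and 10 mm thick, on the bolt's axis, 110 mm from bolt_tip; same axes. Push it here. At about dock y 68 mm when the head rests against the guide lug.
- tape_roll: Bystander: roll of tape lying flat, 105 mm across, 19 mm high. Origin at the centre of its underside.
- heel_wedge_0: Bystander: pale heel wedge 56x60x10 mm. Origin at the centre of its underside.
- tape_measure: Bystander: tape measure standing, 34x86x70 mm. Origin at the centre of its underside.

How it is judged:
On the way, in this order (a step that is already met when the one before it is completed fails the run):
1. the spatula is fully home in the slot, the bolt still back (x of spatula_mid in the frame of home_point between -0.006 and 0.006 m and y of spatula_mid in the frame of home_point between -0.006 and 0.006 m and angle between the x axis of spatula_mid and the x axis of dock, either way round below 0.08 rad and height (world z) of spatula_mid below 0.014 m and y of bolt_tip in the frame of dock above -0.01 m), for 0.2 s.
2. the bolt is through the far lug behind the handle (y of bolt_tip in the frame of dock below -0.034 m and angle between the y axis of bolt_tip and the y axis of dock, either way round below 0.08 rad), for 0.2 s.
At the end, for the whole second after the job is handed in: Spatula flat in the holder: centre within 6 mm of its home point along and across the slot, aligned within 0.08 rad. Bolt: tip at least 34 mm past the centre line on the far side, so the head is within about 8 mm of the guide lug; in line with the bores within 0.08 rad (all of step 2 and x of spatula_mid in the frame of home_point between -0.006 and 0.006 m and y of spatula_mid in the frame of home_point between -0.006 and 0.006 m and angle between the x axis of spatula_mid and the x axis of dock, either way round below 0.08 rad and height (world z) of spatula_mid below 0.014 m); the robot touches nothing.
It fails at once if the spatula is lifted off the worktop (its centre more than 20 mm above its resting height) or stood on end or turned over (height (world z) of spatula_mid above 0.0285 m or angle between spatula_mid's own z axis and vertical above 0.5 rad).
It fails at once if the tape roll, heel wedge or tape measure is displaced by more than 30 mm (distance of any of tape_roll, heel_wedge_0, tape_measure from where it was at the start of the episode above 0.03 m).
It also fails if it takes over 64 s, if anything falls off the work surface, if the arm or the gripper's body presses on something with over 40 N, if the wrist force passes 120 N, or if a joint passes its speed limit or range.

## Working session

There is one attempt and no reset: what is moved stays moved. The work goes in short steps, Python scripts to look and compute and a shell command to move; the robot and the scene stay as the last step left them, time stands still between calls to the robot, and variables do not carry over. Pictures are saved under pics/ and viewed, at most 10 in all, crops included, and the job is handed in when it is done.

```bash
mkdir -p pics; cat > h.py <<'E'
import numpy as np, cv2
from bench import ctrl
from scipy.spatial.transform import Rotation as R
def grab(name):
    o=ctrl.get_obs(); f=ctrl.grab_frame(name)
    if name=="wrist":
        T=np.eye(4);T[:3,:3]=R.from_euler('xyz',o['eef_rot']).as_matrix();T[:3,3]=o['ee_pos'];T=T@np.array(f['T_tool_cam'])
    else:
        T=np.eye(4);T[:3,:3]=np.array(f['rotation']);T[:3,3]=f['position']
    return f,T
def pin(f,T,l,fn='pinpoint'):
    return [(round(d['conf'],2),np.round(T[:3,:3]@np.array(d['position'])+T[:3,3],4).tolist()) for d in getattr(ctrl,fn)(f,l)[:2]]
def proj(f,T,p):
    c=T[:3,:3].T@(np.array(p)-T[:3,3]);return [f['fx']*c[0]/c[2]+f['cx'],f['fy']*c[1]/c[2]+f['cy']]
def unproj(f,T,uv,z):
    d=T[:3,:3]@np.array([(uv[0]-f['cx'])/f['fx'],(uv[1]-f['cy'])/f['fy'],1]);return T[:3,3]+d*(z-T[2,3])/d[2]
def save(f,n): cv2.imwrite(f'pics/{n}.png',cv2.cvtColor(f['pixels'],cv2.COLOR_RGB2BGR))
E
python3 - <<'E'
from h import *
o=ctrl.get_obs();print(o['ee_pos'],o['eef_rot'],ctrl.tcp_to_grasp,o['gripper_width'])
ims=[]
for n in("scene","side","wrist"):
    f,T=grab(n);save(f,n+'0');ims.append(f['pixels']);print(n,T[:3,3].round(3),T[:3,2].round(2))
    for l in "dock slot_mouth home_point keeper_bore spatula_mid bolt_tip bolt_head tape_roll heel_wedge_0 tape_measure".split():print(l,pin(f,T,l))
E
```

```text
[ 6.49338072e-01 -8.89192843e-05  1.79027739e-01] [-3.13978386e+00  1.33697363e-04  1.57069680e+00] 0.0187 0.0919384151873065
scene [-0.029  1.067  0.662] [-2.58 -2.58 -2.58]
dock [(0.62, [-3.4815, -2.3849, -2.7903]), (0.28, [-3.097, -2.0003, -2.4057])]
slot_mouth [(0.8, [-3.4715, -2.3749, -2.7803])]
home_point [(0.61, [-3.0965, -1.9999, -2.4053])]
keeper_bore [(0.74, [-3.4808, -2.3841, -2.7895]), (0.64, [-3.4322, -2.3356, -2.741])]
spatula_mid [(0.81, [-4.0137, -2.917, -3.3224])]
bolt_tip [(0.66, [-3.4806, -2.3839, -2.7893])]
bolt_head [(0.71, [-3.5618, -2.4652, -2.8706])]
tape_roll [(0.97, [-2.7866, -1.6899, -2.0954])]
heel_wedge_0 [(0.61, [-4.3815, -3.2849, -3.6903])]
tape_measure [(0.69, [-2.5134, -1.4168, -1.8222]), (0.69, [-3.4826, -2.3859, -2.7913])]
side [0.236 0.91  0.758] [-2.73 -2.73 -2.73]
dock [(0.64, [-2.9642, -2.2899, -2.4416]), (0.59, [-3.4488, -2.7745, -2.9262])]
slot_mouth [(0.29, [-2.9763, -2.302, -2.4537])]
home_point [(0.96, [-2.6115, -1.9372, -2.0889])]
keeper_bore [(0.71, [-2.9146, -2.2403, -2.3919])]
spatula_mid [(0.8, [-3.4569, -2.7826, -2.9343]), (0.2, [-2.9001, -2.2258, -2.3774])]
bolt_tip [(0.72, [-2.9734, -2.2991, -2.4507])]
bolt_head [(0.7, [-3.1454, -2.4711, -2.6228])]
tape_roll [(0.71, [-2.4184, -1.7441, -1.8958])]
heel_wedge_0 [(0.59, [-3.9413, -3.267, -3.4187])]
tape_measure [(0.6, [-1.9551, -1.2808, -1.4324])]
wrist [0.65  0.066 0.384] [-0.   -0.24 -0.97]
dock []
slot_mouth []
home_point []
keeper_bore [(0.86, [0.5992, 0.0931, 0.0135])]
spatula_mid [(0.69, [0.5837, -0.0878, 0.0095])]
bolt_tip [(0.67, [0.5362, 0.0898, 0.0156])]
bolt_head [(0.65, [0.4313, 0.076, 0.0016])]
tape_roll []
heel_wedge_0 []
tape_measure [(0.57, [0.4322, 0.0773, 0.0015])]
```

View pics/scene0.png

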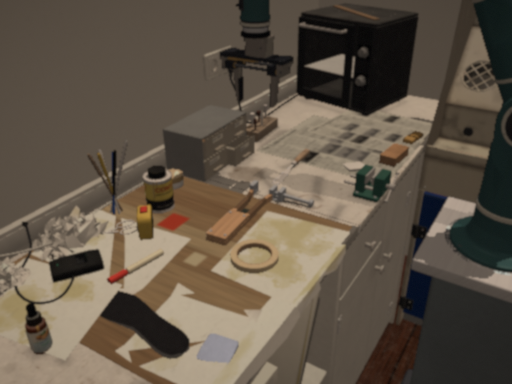

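View pics/side0.png

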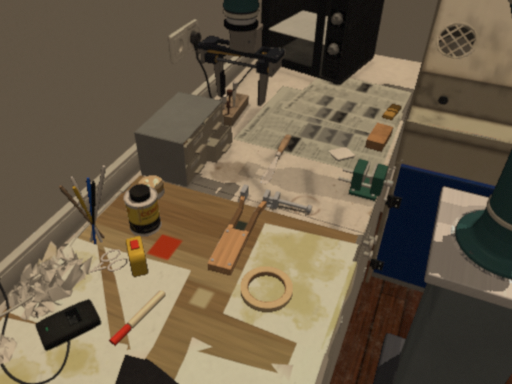

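The pictures show the dock near pixel (235,245) side-view, its mouth towards the arm, the bolt at (290,205), the spatula at (283,150) and the tape roll at (265,288). The camera rotation isn't a matrix, so I'll fix that.

```bash
sed -i "s/T\[:3,:3\]=np.array(f\['rotation'\])/T[:3,:3]=(R.from_euler('xyz',f['rotation']).as_matrix() if np.size(f['rotation'])==3 else np.array(f['rotation']))/" h.py
python3 - <<'E'
from h import *
for n in("scene","side"):
    f,T=grab(n);print(n,f['rotation'],T[:3,3].round(3),T[:3,2].round(2))
    for l in "dock slot_mouth home_point keeper_bore spatula_mid bolt_tip bolt_head tape_roll heel_wedge_0 tape_measure".split():print(l,pin(f,T,l))
E
```

```text
scene [-2.07350703  0.00580231 -2.58435407] [-0.029  1.067  0.662] [ 0.47 -0.74 -0.48]
dock [(0.78, [0.5727, 0.088, -0.0031])]
slot_mouth [(0.96, [0.5666, 0.0892, 0.0085])]
home_point [(0.9, [0.5569, 0.2154, 0.0094]), (0.73, [0.4385, 0.3439, -0.0024])]
keeper_bore [(0.69, [0.5964, 0.0949, 0.0128])]
spatula_mid [(0.69, [0.5828, -0.0911, 0.006]), (0.67, [0.5973, 0.0941, 0.0111])]
bolt_tip [(0.45, [0.5401, 0.0866, 0.0152])]
bolt_head [(0.6, [0.4346, 0.0819, 0.0138])]
tape_roll [(0.94, [0.4403, 0.3428, -0.0036])]
heel_wedge_0 [(0.48, [0.426, -0.1869, 0.0018])]
tape_measure [(0.74, [0.7166, 0.3818, -0.0029])]
side [-2.24590266 -0.01236333 -2.73287226] [0.236 0.91  0.758] [ 0.3  -0.72 -0.62]
dock []
slot_mouth [(0.56, [0.5715, 0.0944, 0.0022]), (0.28, [0.4382, 0.3417, -0.0001])]
home_point [(0.78, [0.5538, 0.2147, 0.0057])]
keeper_bore [(0.73, [0.5994, 0.0932, 0.0144])]
spatula_mid [(0.8, [0.5834, -0.0907, 0.0066])]
bolt_tip [(0.6, [0.5394, 0.0934, 0.0111])]
bolt_head [(0.58, [0.4332, 0.076, 0.0124])]
tape_roll [(0.7, [0.4395, 0.3393, -0.0047])]
heel_wedge_0 [(0.75, [0.4256, -0.1885, 0.0033])]
tape_measure [(0.96, [0.7127, 0.3862, 0.0034])]
```

View pics/wrist0.png

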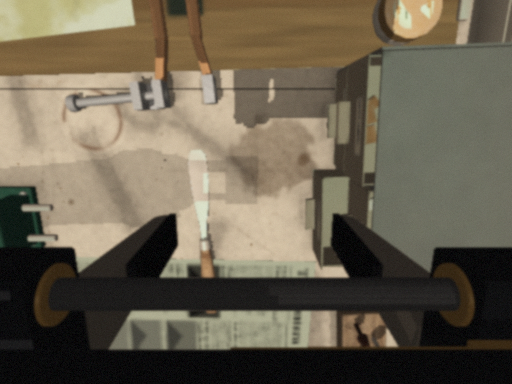

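Wrist view: keeper lug at (208,88), guide lugs near (148,95), bolt head at (72,103), blade tip at (198,152), ferrule near (205,238). A steel cabinet stands from column 320 rightwards, and a green fixture is at lower left.

```bash
python3 - <<'E'
from h import *
f,T=grab("wrist")
for n,uv,z in [("tip",(198,152),.001),("fer",(204.5,238),.014),("hand",(208,278),.017),("cabbase",(320,265),0),("cabbase2",(337,100),0),("green",(40,215),0),("keeper",(208,88),.03),("head",(74,103),.014)]:
    print(n,unproj(f,T,uv,z).round(4))
f,T=grab("side")
for n,uv in [("cab near base",(190,208)),("cab right base",(225,150)),("green nr",(375,197)),("green l",(350,190))]: print(n,unproj(f,T,uv,0).round(3))
for p in([.583,-.09,.0085],[.569,.09,.0085]):print(proj(f,T,p))
E
```

```text
tip [0.5798 0.0199 0.001 ]
fer [ 0.5857 -0.0911  0.014 ]
hand [ 0.5886 -0.1475  0.017 ]
cabbase [ 0.7423 -0.1374  0.    ]
cabbase2 [0.7516 0.0831 0.    ]
green [ 0.3652 -0.0641  0.    ]
keeper [0.5994 0.0946 0.03  ]
head [0.4389 0.0792 0.014 ]
cab near base [0.7   0.186 0.   ]
cab right base [ 0.73  -0.069  0.   ]
green nr [ 0.3   -0.039  0.   ]
green l [ 0.364 -0.04   0.   ]
[np.float64(276.43634454811155), np.float64(156.200002793141)]
[np.float64(255.5024564066788), np.float64(196.2446641276819)]
```

```bash
python3 -m creep '[[[0,-4,-1.5,0,0],[0,-4,-1.5,0,0],[0,-4,-1.5,0,0],[0,-4,-1.4,0,0],[0,-2.2,0,2,-3],[0,0,0,3,0],[0,0,0,0,0]]]' 10
python3 - <<'E'
from h import *
f,T=grab("wrist");save(f,'w1')
for l in "spatula_mid slot_mouth dock keeper_bore".split():print(l,pin(f,T,l))
o=ctrl.get_obs();print(o['ee_pos'],o['eef_rot'])
E
```

```text
time: 3.72
ee_pos: [0.5891, -0.1818, 0.1279]
eef_rot: [-3.137, -0.001, 1.623]
contact_force: [-0.6, 0.5, 0.6]
gripper_width: 0.0919
gripper_force: 0.0
spatula_mid [(0.65, [0.5811, -0.0874, 0.0061]), (0.2, [0.4292, -0.1876, -0.0034])]
slot_mouth []
dock []
keeper_bore []
[ 0.59205214 -0.18180817  0.13141888] [3.13932441e+00 6.17372466e-04 1.62384409e+00]
```

View pics/w1.png

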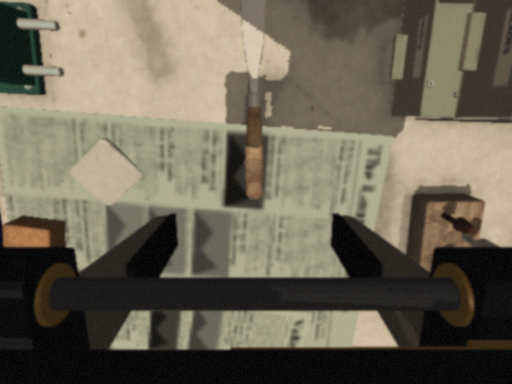

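The handle runs from (254,95) to its butt at about (255,200), and the blade goes up through (256,30). The wedge is at (105,172). A brown block stands at (412–485,195–260).

```bash
python3 - <<'E'
from h import *
f,T=grab("wrist")
for n,uv,z in [("butt",(255,200),.012),("handfront",(254,108),.014),("ferfront",(254,92),.01),("blade",(254,20),.004),("block",(412,220),0.),("wedgeR",(142,172),.01)]:
    print(n,unproj(f,T,uv,z).round(4))
hsv=cv2.cvtColor(f['pixels'],cv2.COLOR_RGB2HSV)[100:205,225:285]
print([(r+100,(225+np.where((hsv[r,:,1]>90))[0][[0,-1]]).tolist()) for r in range(5,100,10) if (hsv[r,:,1]>90).any()])
E
```

```text
butt [ 0.5953 -0.2078  0.012 ]
handfront [ 0.589  -0.1094  0.014 ]
ferfront [ 0.5882 -0.0935  0.01  ]
blade [ 0.5845 -0.0251  0.004 ]
block [ 0.7805 -0.226   0.    ]
wedgeR [ 0.4706 -0.1831  0.01  ]
[(115, [244, 256]), (125, [245, 257]), (135, [243, 258]), (145, [243, 259]), (155, [241, 260]), (165, [225, 259]), (175, [242, 259]), (185, [243, 258]), (195, [243, 256])]
```

```bash
python3 -m creep '[[[0,0,0,4,0],[0,0,0.1,4,0],[0,0,0,3,0],[0,0,0,1.2,0],[0,0,0,0,0],[0.5,0,0,0,0],[1,0,0,0,0],[1,0,0,0,0],[1,0,0,0,0],[1,0,0,0,0]]]' 10
python3 -m creep '[[[1,0,0,0,0],[1,0,0,0,0],[1,0,0,0,0]]]' 10
```

```text
time: 5.28
ee_pos: [0.592, -0.182, 0.0081]
eef_rot: [3.141, 0.0, 1.623]
contact_force: [-0.6, 0.5, -0.6]
gripper_width: 0.0437
gripper_force: 0.0
time: 5.65
ee_pos: [0.592, -0.182, 0.0079]
eef_rot: [-3.141, 0.0, 1.623]
contact_force: [-0.2, -0.1, 0.9]
gripper_width: 0.0138
gripper_force: 0.0
```

```bash
python3 -m creep '[[[1,0,0,0,0],[1,0,0,0,0]]]' 10
python3 - <<'E'
from h import *
f,T=grab("wrist");save(f,'w2')
for l in "spatula_mid".split():print(l,pin(f,T,l))
E
```

```text
time: 5.9
ee_pos: [0.592, -0.182, 0.008]
eef_rot: [3.142, 0.0, 1.623]
contact_force: [1.5, 0.6, -0.4]
gripper_width: 0.0006
gripper_force: 0.0
spatula_mid [(0.96, [0.5822, -0.0863, 0.0071])]
```

View pics/w2.png

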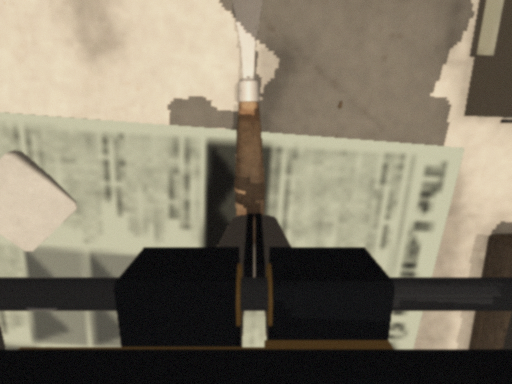

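The fingers shut on nothing. The handle spans rows 102 to about 213, just ahead of the fingertips, with the ferrule at (249,90). I'll recompute from the pixels.

```bash
python3 - <<'E'
from h import *
f,T=grab("wrist")
o=ctrl.get_obs();print(o['ee_pos'],T[:3,3],T[:3,2])
for n,uv,z in [("vis butt",(250,215),.015),("handfront",(249,102),.012),("ferfront",(249,80),.012),("bladeup",(247,10),.003),("h2",(249,150),.015)]:
    print(n,unproj(f,T,uv,z).round(4))
print(proj(f,T,o['ee_pos']))
for n in ("scene","side"):
    f,T=grab(n);print(pin(f,T,"spatula_mid"));save(f,n+'2')
a=f['pixels'][90:190,200:330];cv2.imwrite('pics/c2.png',cv2.cvtColor(cv2.resize(a,None,fx=5,fy=5,interpolation=2),cv2.COLOR_RGB2BGR))
E
```

```text
[ 0.59198296 -0.18200501  0.00799279] [ 0.58893438 -0.11560759  0.21241141] [ 0.01224785 -0.23834961 -0.97110218]
vis butt [ 0.5897 -0.1827  0.015 ]
handfront [ 0.5854 -0.1083  0.012 ]
ferfront [ 0.5848 -0.0951  0.012 ]
bladeup [ 0.5814 -0.0531  0.003 ]
h2 [ 0.5869 -0.1384  0.015 ]
[np.float64(253.3388480829369), np.float64(210.9793850777087)]
[(0.67, [0.5818, -0.0931, 0.0063]), (0.26, [0.5388, 0.0841, 0.0169])]
[(0.84, [0.5873, -0.0917, 0.0076]), (0.21, [0.7133, 0.3803, 0.0005])]
```

View pics/c2.png

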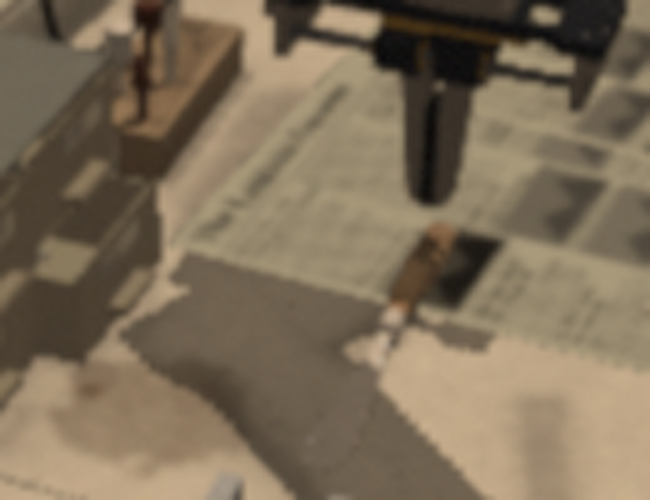

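```bash
python3 - <<'E'
from h import *
o=ctrl.get_obs();p=o['ee_pos']
for n in("side","scene"):
    f,T=grab(n);print(n,proj(f,T,p),proj(f,T,[p[0],p[1],.05]))
    if n=="side":print(unproj(f,T,(288,137),.01),unproj(f,T,(277.5,156),.01),unproj(f,T,(286,131),.008))
E
```

```text
side [np.float64(284.9317346040842), np.float64(138.76865349838423)] [np.float64(285.77872924613155), np.float64(126.33955548807673)]
[ 0.58617941 -0.19152691  0.01      ] [ 0.57998668 -0.0900887   0.01      ] [ 0.60357633 -0.22253562  0.008     ]
scene [np.float64(303.40524404475303), np.float64(152.69593302108774)] [np.float64(303.9185146335584), np.float64(140.21797091137861)]
```

In the side crop the closed fingertips (430,200) show paper between them and the handle's butt at (440,235). So they sit higher than the reported z of 8 mm and are above the handle. I'll open, then lower gently while watching the force.

```bash
python3 -m creep '[[[0.5,0,0,0,0],[0.5,0,0,0,0],[0.5,0,0,0,0],[0.5,0,0,0,0],[0.5,0,0,0.3,0],[0.5,0,0,0,0]]]' 10
python3 -m creep '[[[0.5,0,0,0.3,0],[0.5,0,0,0,0]]]' 10
python3 - <<'E'
from h import *
f,T=grab("side");save(f,'s3')
a=f['pixels'][90:190,230:330];cv2.imwrite('pics/c3.png',cv2.cvtColor(cv2.resize(a,None,fx=6,fy=6,interpolation=2),cv2.COLOR_RGB2BGR))
E
```

```text
time: 7.1
ee_pos: [0.5917, -0.1819, 0.0047]
eef_rot: [-3.141, -0.0, 1.623]
contact_force: [-0.1, 0.5, -1.1]
gripper_width: 0.046
gripper_force: 0.0
time: 7.35
ee_pos: [0.5917, -0.1819, 0.0017]
eef_rot: [-3.141, -0.0, 1.623]
contact_force: [0.6, 0.8, -0.1]
gripper_width: 0.0459
gripper_force: 0.0
```

View pics/c3.png

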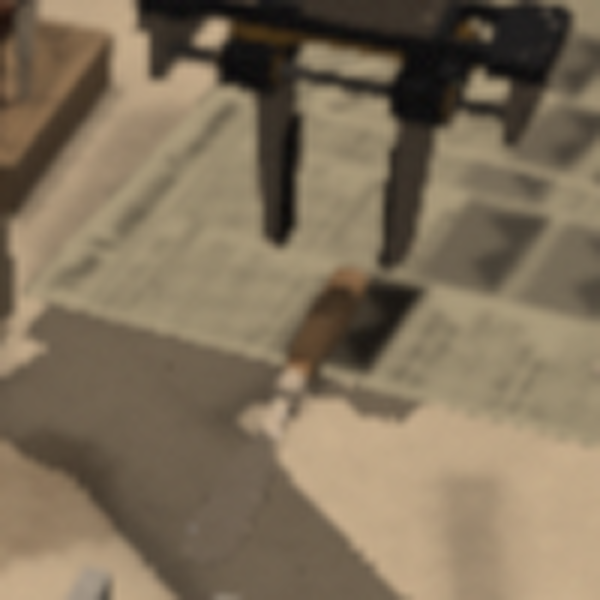

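The fingertips at crop (278,240) and (395,265) straddle the butt at (350,270) but look high or too far back. There is no floor contact yet at z=1.7 mm, so I'll keep feeling downwards.

```bash
for i in 1 2; do python3 -m creep '[[[0.5,0,0,0.2,0],[0.5,0,0,0,0]]]' 10 | egrep 'ee_pos|contact'; done
python3 - <<'E'
from h import *
f,T=grab("side");o=ctrl.get_obs();p=o['ee_pos']
Rm=R.from_euler('xyz',o['eef_rot']).as_matrix()
g=o['gripper_width']/2+.009
for s in(1,-1):print('pred tip',proj(f,T,p+Rm[:,1]*s*g))
for uv in((276.3,130),(295.8,134)):print([unproj(f,T,uv,z).round(3).tolist() for z in(0,.02,.04)])
f,T=grab("wrist")
for s in(1,-1):print('wrist pred',[proj(f,T,p+Rm[:,1]*s*g+Rm@[dx,0,dz]) for dx,dz in((0,0),(.01,0),(.01,-.025))])
save(f,'w4')
E
```

```text
ee_pos: [0.5919, -0.182, -0.0001]
contact_force: [0.1, -0.3, -1.3]
ee_pos: [0.5919, -0.182, -0.0022]
contact_force: [-0.2, 0.1, -0.4]
pred tip [np.float64(274.31763744916276), np.float64(139.46789107812563)]
pred tip [np.float64(295.3371794228981), np.float64(143.94755453073938)]
[[0.636, -0.228, 0.0], [0.625, -0.198, 0.02], [0.615, -0.168, 0.04]]
[[0.575, -0.231, 0.0], [0.566, -0.201, 0.02], [0.557, -0.171, 0.04]]
wrist pred [[np.float64(298.5243374051799), np.float64(210.94182696555632)], [np.float64(299.0230355929687), np.float64(197.29413058528317)], [np.float64(304.8577269415473), np.float64(208.0510154844879)]]
wrist pred [[np.float64(208.1602803994639), np.float64(210.962099137201)], [np.float64(207.64179930172799), np.float64(197.31543812017733)], [np.float64(201.6581573418159), np.float64(208.07436015074038)]]
```

View pics/w4.png

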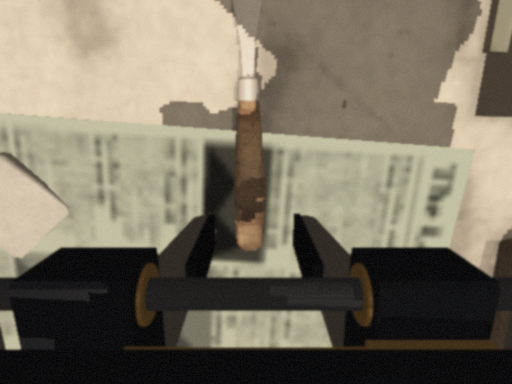

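The fingertips at (207,215) and (300,215) are wider apart in the image than the model predicts. They are therefore about 30 mm nearer the camera, so the fingers really end short of the reported TCP. I'll go on down in small steps until touch.

```bash
python3 -m creep '[[[0.5,0,0,0.3,0],[0.5,0,0,0.3,0],[0.5,0,0,0.3,0],[0.5,0,0,0,0]]]' 10 | egrep 'ee_pos|contact'; for i in 1 2 3 4; do python3 -m creep '[[[0.5,0,0,0.2,0],[0.5,0,0,0,0]]]' 10 | egrep 'ee_pos|contact'; done
python3 - <<'E'
from h import *
f,T=grab("side");save(f,'s5')
a=f['pixels'][90:190,230:330];cv2.imwrite('pics/c5.png',cv2.cvtColor(cv2.resize(a,None,fx=5,fy=5,interpolation=2),cv2.COLOR_RGB2BGR))
E
```

```text
ee_pos: [0.5917, -0.1819, -0.0114]
contact_force: [0.4, -0.6, -0.6]
ee_pos: [0.5919, -0.182, -0.0131]
contact_force: [-1.3, 0.2, 0.6]
ee_pos: [0.5919, -0.182, -0.0152]
contact_force: [0.1, -0.1, -0.2]
ee_pos: [0.5918, -0.182, -0.0172]
contact_force: [0.3, -0.1, 1.3]
ee_pos: [0.5918, -0.182, -0.0192]
contact_force: [-0.1, -0.5, -0.4]
```

View pics/c5.png

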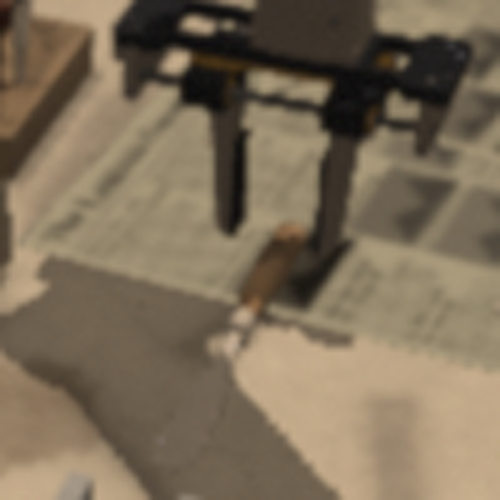

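The fingertips at crop (235,232) and (325,252) now flank the handle's butt at (290,230), roughly 10 mm above the worktop.

```bash
for i in 1 2 3 4; do python3 -m creep '[[[0.5,0,0,0.15,0],[0.5,0,0,0,0]]]' 10 | egrep 'ee_pos|contact'; done
```

```text
ee_pos: [0.5919, -0.182, -0.0206]
contact_force: [-0.9, -0.0, -0.1]
ee_pos: [0.5919, -0.182, -0.0221]
contact_force: [-0.0, 0.7, 0.8]
ee_pos: [0.5919, -0.182, -0.0237]
contact_force: [-0.2, 0.4, 0.3]
ee_pos: [0.5919, -0.1819, -0.0252]
contact_force: [-0.6, 0.1, -0.5]
```

```bash
for i in 1 2 3 4; do python3 -m creep '[[[0.5,0,0,0.15,0],[0.5,0,0,0,0]]]' 10 | egrep 'ee_pos|contact'; done
```

```text
ee_pos: [0.5919, -0.182, -0.0267]
contact_force: [0.1, 0.4, 0.1]
ee_pos: [0.5919, -0.182, -0.0281]
contact_force: [0.4, 0.3, -0.1]
ee_pos: [0.5919, -0.182, -0.0296]
contact_force: [0.9, 0.0, 0.1]
ee_pos: [0.5919, -0.182, -0.0312]
contact_force: [0.2, -0.0, -0.2]
```

```bash
for i in 1 2 3 4 5 6; do python3 -m creep '[[[0.5,0,0,0.1,0],[0.5,0,0,0,0]]]' 10 | egrep 'ee_pos|contact'|tr '\n' ' '; echo; done
```

```text
ee_pos: [0.5919, -0.182, -0.0321] contact_force: [0.0, -0.2, 0.3] 
ee_pos: [0.5919, -0.1819, -0.0331] contact_force: [-0.2, -0.5, 0.2] 
ee_pos: [0.592, -0.182, -0.034] contact_force: [0.5, 0.5, 0.7] 
ee_pos: [0.592, -0.182, -0.0341] contact_force: [-3.3, 0.5, 7.3] 
ee_pos: [0.592, -0.182, -0.0341] contact_force: [-5.9, 1.2, 14.4] 
ee_pos: [0.592, -0.182, -0.0342] contact_force: [-6.1, 2.2, 21.3]
```

The floor is at reported z = -34 mm, so the fingers end 34 mm short of the TCP. I'll back off to about 4 mm clearance and grip.

```bash
python3 -m creep '[[[0.5,0,0,-0.7,0],[0.8,0,0,0,0],[0.8,0,0,0,0],[1,0,0,0,0],[1,0,0,0,0],[1,0,0,0,0],[1,0,0,0,0]]]' 10
python3 - <<'E'
from h import *
for n in("wrist","scene","side"):
    f,T=grab(n)
    print(n,[(l,pin(f,T,l)) for l in("spatula_mid","slot_mouth","keeper_bore","home_point")])
E
```

```text
time: 13.92
ee_pos: [0.5919, -0.1819, -0.0301]
eef_rot: [-3.141, -0.0, 1.623]
contact_force: [-1.5, 0.6, 0.3]
gripper_width: 0.0194
gripper_force: 10.0
wrist [('spatula_mid', [(0.76, [0.588, -0.0892, 0.0076])]), ('slot_mouth', []), ('keeper_bore', []), ('home_point', [])]
scene [('spatula_mid', [(0.56, [0.5807, -0.0928, 0.0062])]), ('slot_mouth', [(0.73, [0.5672, 0.0896, 0.0094])]), ('keeper_bore', [(0.72, [0.5952, 0.0924, 0.0157])]), ('home_point', [(0.75, [0.5556, 0.2145, 0.0144])])]
side [('spatula_mid', [(0.52, [0.5872, -0.0904, 0.0051])]), ('slot_mouth', [(0.57, [0.5686, 0.0905, 0.0061])]), ('keeper_bore', [(0.8, [0.5994, 0.0924, 0.0102])]), ('home_point', [(0.93, [0.5577, 0.2193, 0.0049])])]
```

```bash
python3 -m creep '[[[1,0.8,0.05,0,0],[1,1,0.1,0,-1],[1,1,0.1,0,-1],[1,1,0,0,-0.7],[1,0,0,0,0]]]' 10
python3 - <<'E'
from h import *
for n in("wrist","scene","side"):
    f,T=grab(n);save(f,n+'6')
    print(n,[(l,pin(f,T,l)) for l in("spatula_mid","slot_mouth","keeper_bore","home_point","dock","bolt_tip","bolt_head")])
f,T=grab("wrist");a=f['pixels'][0:240,130:370];cv2.imwrite('pics/c6.png',cv2.cvtColor(cv2.resize(a,None,fx=2.5,fy=2.5,interpolation=2),cv2.COLOR_RGB2BGR))
E
```

```text
time: 15.3
ee_pos: [0.592, -0.1423, -0.03]
eef_rot: [-3.141, -0.001, 1.672]
contact_force: [-0.4, 0.3, -0.5]
gripper_width: 0.0194
gripper_force: 10.0
wrist [('spatula_mid', [(0.94, [0.5828, -0.0475, 0.0071])]), ('slot_mouth', []), ('keeper_bore', []), ('home_point', []), ('dock', []), ('bolt_tip', []), ('bolt_head', [(0.59, [0.5811, -0.0467, 0.0045])])]
scene [('spatula_mid', [(0.59, [0.5797, -0.0559, 0.0072])]), ('slot_mouth', [(0.8, [0.5664, 0.087, 0.0094])]), ('keeper_bore', [(0.9, [0.6013, 0.093, 0.0154])]), ('home_point', [(0.96, [0.5551, 0.2158, 0.01])]), ('dock', [(0.96, [0.5729, 0.0869, -0.0032])]), ('bolt_tip', [(0.52, [0.5424, 0.0868, 0.0152]), (0.22, [0.424, -0.1829, 0.0016])]), ('bolt_head', [(0.63, [0.4323, 0.0791, 0.0134])])]
side [('spatula_mid', []), ('slot_mouth', [(0.96, [0.5724, 0.0949, 0.0009])]), ('keeper_bore', [(0.94, [0.5956, 0.0923, 0.0112])]), ('home_point', [(0.8, [0.5558, 0.2176, 0.0051])]), ('dock', [(0.93, [0.5713, 0.0925, -0.0047])]), ('bolt_tip', [(0.76, [0.5391, 0.0934, 0.011]), (0.51, [0.4407, 0.3447, -0.0023])]), ('bolt_head', [(0.73, [0.4324, 0.0801, 0.0114])])]
```

View pics/c6.png

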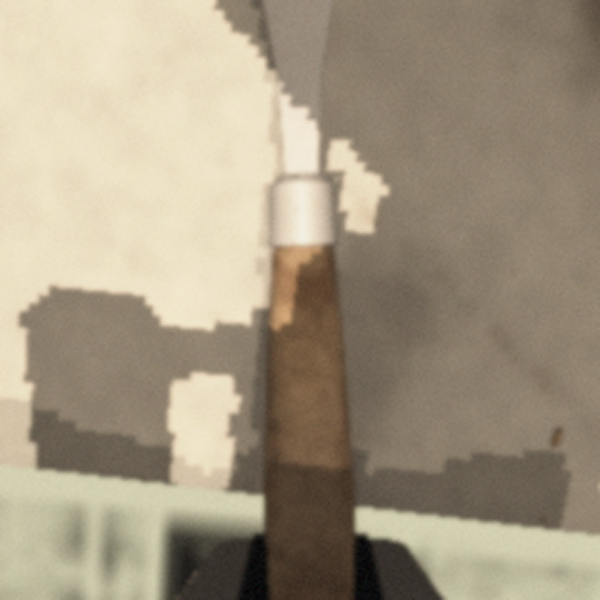

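The ferrule spans crop (272–333,178–243) and the blade's middle at the top edge is about x=297. The handle runs straight down between the pads at x≈310. I'll compute the spatula axis and the fitted dock frame.

```bash
python3 - <<'E'
from h import *
f,T=grab("wrist")
cr=lambda x,y:(x/2.5+130,y/2.5)
P=[unproj(f,T,cr(*c),z) for c,z in (((311,540),.015),((309,460),.015),((302.5,215),.014),((298,130),.006),((297,10),.004))]
P=np.array(P);print(P.round(4));k=np.polyfit(P[:,1],P[:,0],1);print('tilt',np.degrees(np.arctan(-k[0])),'tool',np.degrees(ctrl.get_obs()['eef_rot'][2])-90)
print(np.array(T[:3,:3]).round(3))
# dock fit
from scipy.optimize import least_squares
loc={'mouth':(0,0),'home':(.124,0),'keep':(0,-.029),'head':None}
obs=[('mouth',p) for p in([.5666,.0892],[.5715,.0944],[.5672,.0896],[.5686,.0905],[.5664,.087],[.5724,.0949],[.5729,.0869],[.5713,.0925],[.5727,.088])]+[('home',p) for p in([.5569,.2154],[.5538,.2147],[.5556,.2145],[.5577,.2193],[.5551,.2158],[.5558,.2176])]+[('keep',p) for p in([.5964,.0949],[.5994,.0932],[.5952,.0924],[.5994,.0924],[.6013,.093],[.5956,.0923])]+[('head',p) for p in([.4346,.0819],[.4332,.076],[.4323,.0791],[.4324,.0801])]
def res(v):
    x,y,t,h=v;d=np.array([-np.sin(t),np.cos(t)]);n=np.array([-np.cos(t),-np.sin(t)]);r=[]
    for k,p in obs:
        l=loc[k] or (0,h);r+=list(np.array([x,y])+l[0]*d+l[1]*n-p)
    return r
s=least_squares(res,[.569,.09,.1,.137]);print(s.x,np.degrees(s.x[2]))
E
```

```text
[[ 0.5915 -0.1322  0.015 ]
 [ 0.5893 -0.1142  0.015 ]
 [ 0.583  -0.0642  0.014 ]
 [ 0.5803 -0.0471  0.006 ]
 [ 0.5779 -0.0245  0.004 ]]
tilt 7.278461552200372 tool 5.694545884958103
[[ 0.995  0.096  0.024]
 [ 0.099 -0.966 -0.237]
 [-0.     0.239 -0.971]]
[0.56904236 0.09123655 0.09657704 0.13643741] 5.533456618076086
```

```bash
python3 -m creep '[[[1,0,0,0,1.6],[1,1.2,-0.03,0,0],[1,1.2,-0.03,0,0],[1,1.2,-0.03,0,0],[1,1.2,-0.03,0,0],[1,1.2,-0.03,0,0],[1,1,-0.02,0,0],[1,1,-0.02,0,0],[1,0,0,0,0]]]' 10
python3 - <<'E'
from h import *
for n in("wrist","scene","side"):
    f,T=grab(n)
    print(n,[(l,pin(f,T,l)) for l in("spatula_mid","slot_mouth","keeper_bore")])
E
```

```text
time: 17.73
ee_pos: [0.5844, -0.063, -0.03]
eef_rot: [-3.142, -0.0, 1.644]
contact_force: [0.1, 0.1, -0.3]
gripper_width: 0.0196
gripper_force: 10.0
wrist [('spatula_mid', [(0.72, [0.5745, 0.0322, 0.0074])]), ('slot_mouth', []), ('keeper_bore', [])]
scene [('spatula_mid', [(0.58, [0.5714, 0.0267, 0.0053])]), ('slot_mouth', [(0.57, [0.5646, 0.0881, 0.0061])]), ('keeper_bore', [(0.6, [0.6009, 0.0912, 0.0128])])]
side [('spatula_mid', [(0.66, [0.5774, 0.0277, 0.0055]), (0.37, [0.5946, 0.091, 0.011])]), ('slot_mouth', [(0.7, [0.5711, 0.0906, 0.0057])]), ('keeper_bore', [(0.96, [0.5955, 0.0939, 0.0125])])]
```

```bash
python3 -m creep '[[[1,0.8,-0.02,0,0],[1,0.8,-0.02,0,0],[1,0.8,-0.02,0,0],[1,0.8,-0.02,0,0],[1,0.8,-0.02,0,0],[1,0.8,-0.02,0,0],[1,0,0,0,0]]]' 10

```

```text
time: 19.2
ee_pos: [0.5797, -0.0154, -0.03]
eef_rot: [-3.142, -0.0, 1.644]
contact_force: [-0.4, -0.9, -0.3]
gripper_width: 0.0194
gripper_force: 10.0
```

```bash
python3 -m creep '[[[1,0.8,-0.02,0,0],[1,0.8,-0.02,0,0],[1,0.8,-0.02,0,0],[1,0.8,-0.02,0,0],[1,0.8,-0.02,0,0],[1,0.8,-0.02,0,0],[1,0,0,0,0]]]' 10
python3 - <<'E'
from h import *
for n in("scene","side"):
    f,T=grab(n)
    print(n,[(l,pin(f,T,l)) for l in("spatula_mid","slot_mouth","keeper_bore")])
E

```

```text
time: 20.08
ee_pos: [0.575, 0.0324, -0.03]
eef_rot: [3.142, -0.0, 1.644]
contact_force: [-0.6, -0.6, -0.2]
gripper_width: 0.0193
gripper_force: 10.0
scene [('spatula_mid', [(0.51, [0.562, 0.1205, 0.0072])]), ('slot_mouth', [(0.79, [0.5666, 0.0892, 0.0077])]), ('keeper_bore', [(0.68, [0.5989, 0.0941, 0.0138]), (0.22, [0.5643, 0.1214, 0.0089])])]
side [('spatula_mid', [(0.63, [0.5681, 0.119, 0.0099]), (0.48, [0.569, 0.0925, 0.0037])]), ('slot_mouth', [(0.94, [0.5693, 0.0905, 0.0042])]), ('keeper_bore', [(0.78, [0.5969, 0.0946, 0.0126])])]
```

```bash
python3 -m creep '[[[1,0.9,-0.02,0,0],[1,0.9,-0.02,0,0],[1,0.9,-0.02,0,0],[1,0,0,0,0],[0.6,0,0,0,0],[0.6,0,0,0,0],[0.6,0,0,0,0],[0.6,-1,0,0,0],[0.6,-2,0,0,0],[0.6,-2,0,0,0]]]' 10
python3 -m creep '[[[1,0,0,0,-1.4],[1,0,0,0,0],[1,0,0,0,0],[1,0,0,0,0],[1,0,0,0,0]]]' 10
python3 - <<'E'
from h import *
o=ctrl.get_obs();p=o['ee_pos'];print(p,o['eef_rot'])
O=np.array([.569,.0912]);t=.0966;d=np.array([-np.sin(t),np.cos(t)]);n=np.array([-np.cos(t),-np.sin(t)])
print('dock x,y',(p[:2]-O)@d,(p[:2]-O)@n)
f,T=grab("wrist");save(f,'w7');print([(l,pin(f,T,l)) for l in("spatula_mid","slot_mouth","keeper_bore","bolt_tip","bolt_head")])
print(proj(f,T,[O[0]-.057*d[0],O[1]-.057*d[1],.0085]))
E

```

```text
time: 21.72
ee_pos: [0.5763, 0.006, -0.03]
eef_rot: [3.142, 0.001, 1.641]
contact_force: [-0.5, -0.6, 0.3]
gripper_width: 0.0364
gripper_force: 0.0
time: 22.35
ee_pos: [0.5761, 0.0088, -0.03]
eef_rot: [-3.142, -0.0, 1.667]
contact_force: [0.3, -0.1, -0.6]
gripper_width: 0.0006
gripper_force: 0.0
[ 0.576142    0.00880471 -0.03002623] [-3.14158502e+00 -5.35400320e-05  1.66744878e+00]
dock x,y -0.08269999737486639 0.0008383133782343136
[('spatula_mid', []), ('slot_mouth', []), ('keeper_bore', [(0.68, [0.5973, 0.0954, 0.013])]), ('bolt_tip', [(0.87, [0.5364, 0.0908, 0.015])]), ('bolt_head', [])]
[np.float64(254.6937137458132), np.float64(188.59984880943085)]
```

```bash
python3 -m creep '[[[1,0.8,0.08,0,0],[1,0.8,0,0,0],[1,0.8,0,0,0],[1,0.8,0,0,0],[1,0.8,0,0,0],[1,0.8,0,0,0],[1,0.8,0,0,0],[1,0.8,0,0,0],[1,0,0,0,0]]]' 10
python3 - <<'E'
from h import *
o=ctrl.get_obs();p=o['ee_pos']
O=np.array([.569,.0912]);t=.0966;d=np.array([-np.sin(t),np.cos(t)]);n=np.array([-np.cos(t),-np.sin(t)])
print('tool dock x,y',(p[:2]-O)@d,(p[:2]-O)@n)
for c in("scene","side","wrist"):
    f,T=grab(c)
    for l in("spatula_mid","bolt_tip"):
        for cf,q in pin(f,T,l): q=np.array(q);print(c,l,cf,((q[:2]-O)@d).round(4),((q[:2]-O)@n).round(4),q[2])
E

```

```text
time: 23.78
ee_pos: [0.5707, 0.0732, -0.03]
eef_rot: [3.142, -0.0, 1.668]
contact_force: [-0.9, -0.5, -0.3]
gripper_width: 0.0005
gripper_force: 0.0
tool dock x,y -0.01807908947980885 6.925731438840795e-06
scene spatula_mid 0.58 0.1059 0.0021 0.0083
scene bolt_tip 0.47 -0.0048 0.0279 0.0172
side spatula_mid 0.51 0.1047 -0.0045 0.0094
side bolt_tip 0.52 0.0065 0.0293 0.0114
wrist bolt_tip 0.57 0.0016 0.0293 0.0195
```

```bash
python3 -m creep '[[[1,0.5,0,0,0],[1,0.5,0,0,0],[1,0.5,0,0,0],[1,0,0,0,0]]]' 10 | egrep 'ee_pos|contact'|tr '\n' ' '; echo;  for i in 1 2 3; do python3 -m creep '[[[1,0.15,0,0,0],[1,0,0,0,0]]]' 10 | egrep 'ee_pos|contact'|tr '\n' ' '; echo; done
```

```text
ee_pos: [0.5693, 0.088, -0.03] contact_force: [-1.5, 0.2, -0.5] 
ee_pos: [0.5692, 0.0885, -0.03] contact_force: [0.1, 0.5, 0.1] 
ee_pos: [0.5691, 0.09, -0.03] contact_force: [0.5, -0.5, 0.1] 
ee_pos: [0.569, 0.0917, -0.03] contact_force: [-0.2, -0.7, -0.1]
```

```bash
for i in 1 2 3 4; do python3 -m creep '[[[1,0.1,0,0,0],[1,0,0,0,0]]]' 10 | egrep 'ee_pos|contact'|tr '\n' ' '; echo; done
python3 - <<'E'
from h import *
O=np.array([.569,.0912]);t=.0966;d=np.array([-np.sin(t),np.cos(t)]);n=np.array([-np.cos(t),-np.sin(t)])
for c in("scene","side","wrist"):
    f,T=grab(c)
    for l in("spatula_mid","bolt_tip","home_point"):
        for cf,q in pin(f,T,l)[:1]: q=np.array(q);print(c,l,cf,((q[:2]-O)@d).round(4),((q[:2]-O)@n).round(4),q[2])
E
```

```text
ee_pos: [0.5689, 0.0926, -0.03] contact_force: [-0.2, 0.4, 0.8] 
ee_pos: [0.5688, 0.093, -0.03] contact_force: [0.3, -1.4, 0.5] 
ee_pos: [0.5688, 0.0934, -0.0301] contact_force: [1.3, -3.7, -0.0] 
ee_pos: [0.5687, 0.0936, -0.03] contact_force: [0.4, -5.4, 0.0] 
scene spatula_mid 0.56 0.1262 -0.0004 0.0035
scene bolt_tip 0.54 -0.002 0.0274 0.0168
scene home_point 0.94 0.1224 0.0005 0.0095
side spatula_mid 0.53 0.1261 -0.0011 0.0086
side bolt_tip 0.49 0.008 0.0284 0.0104
side home_point 0.96 0.1253 -0.0014 0.0072
wrist bolt_tip 0.63 0.0029 0.0316 0.0156
```

```bash
python3 -m creep '[[[1,-2,0,0,0],[1,-2,0,0,0],[1,0,0,-4,0],[1,0,0,-4,0],[1,1.8,-4,0,0],[1,1.9,-4,0,0],[1,0,-4,0,0],[1,0,-3.6,0,0],[1,0,0,0,0]]]' 10
python3 -m creep '[[[1,0,0,0,10],[1,0,0,0,10],[1,0,0,0,10],[1,0,0,0,10],[1,0,0,0,10],[1,0,0,0,10],[1,0,0,0,10],[1,0,0,0,10],[1,0,0,0,10],[1,0,0,0,0]]]' 10
python3 - <<'E'
from h import *
O=np.array([.569,.0912]);t=.0966;d=np.array([-np.sin(t),np.cos(t)]);n=np.array([-np.cos(t),-np.sin(t)])
p=ctrl.get_obs()['ee_pos'];print('tool dock',(p[:2]-O)@d,(p[:2]-O)@n,np.degrees(ctrl.get_obs()['eef_rot']))
for c in("scene","side","wrist"):
    f,T=grab(c)
    for l in("spatula_mid","bolt_tip","bolt_head"):
        for cf,q in pin(f,T,l)[:1]: q=np.array(q);print(c,l,cf,((q[:2]-O)@d).round(4),((q[:2]-O)@n).round(4),q[2])
E
```

```text
time: 28.2
ee_pos: [0.4112, 0.0766, 0.05]
eef_rot: [-3.14, -0.0, 1.666]
contact_force: [0.4, 0.5, -0.0]
gripper_width: 0.0002
gripper_force: 0.0
time: 29.45
ee_pos: [0.4149, 0.0774, 0.0501]
eef_rot: [3.141, -0.001, 0.097]
contact_force: [0.1, 0.1, 0.5]
gripper_width: 0.0001
gripper_force: 0.0
tool dock 0.0011115107898726365 0.1547085805955761 [ 1.79982104e+02 -7.32396629e-02  5.57810956e+00]
scene spatula_mid 0.44 0.0017 0.1384 0.0133
scene bolt_tip 0.62 -0.0017 0.0299 0.0168
scene bolt_head 0.63 0.0015 0.1384 0.0117
side spatula_mid 0.77 0.1265 -0.0046 0.0078
side bolt_tip 0.56 0.0011 -0.0022 0.0046
side bolt_head 0.54 0.0041 0.1389 0.016
wrist bolt_tip 0.7 0.0026 0.0315 0.0171
wrist bolt_head 0.91 -0.0023 0.137 0.0036
```

```bash
python3 -m creep '[[[1,-0.1,0,3,0],[1,0,0,3,0],[1,0,0,1.9,0],[1,0,0,0,0]]]' 10
python3 -m creep '[[[1,0.4,0,0,0],[1,0.6,0,0,0],[1,0.7,0,0,0],[1,0.7,0,0,0],[1,0.7,0,0,0],[1,0.7,0,0,0],[1,0,0,0,0]]]' 10
```

```text
time: 30.55
ee_pos: [0.4115, 0.0771, -0.03]
eef_rot: [3.141, 0.003, 0.096]
contact_force: [-0.8, -0.2, 1.4]
gripper_width: 0.0001
gripper_force: 0.0
time: 31.42
ee_pos: [0.4518, 0.0812, -0.0289]
eef_rot: [3.141, -0.002, 0.096]
contact_force: [-0.3, -0.7, -0.3]
gripper_width: 0.0002
gripper_force: 0.0
```

```bash
python3 -m creep '[[[1,0.5,0,0,0],[1,0.5,0,0,0],[1,0.5,0,0,0],[1,0.5,0,0,0],[1,0.4,0,0,0],[1,0,0,0,0]]]' 10 | egrep 'ee_pos|contact'
python3 -m creep '[[[1,0.3,0,0,0],[1,0.3,0,0,0],[1,0.3,0,0,0],[1,0,0,0,0]]]' 10| egrep 'ee_pos|contact'
```

```text
ee_pos: [0.4747, 0.0834, -0.029]
contact_force: [-0.4, -0.1, 0.6]
ee_pos: [0.4837, 0.0843, -0.029]
contact_force: [0.2, 0.5, 0.2]
```

```bash
python3 -m creep '[[[1,0.2,0,0,0],[1,0.2,0,0,0],[1,0,0,0,0]]]' 10| egrep 'ee_pos|contact'|tr '\n' ' '; for i in 1 2 3 4 5; do python3 -m creep '[[[1,0.1,0,0,0],[1,0,0,0,0]]]' 10 | egrep 'ee_pos|contact'|tr '\n' ' '; echo; done
```

```text
ee_pos: [0.4875, 0.0847, -0.029] contact_force: [-0.1, 0.3, 0.4] ee_pos: [0.4883, 0.0848, -0.029] contact_force: [0.2, -0.7, -0.1] 
ee_pos: [0.4893, 0.0848, -0.029] contact_force: [-0.3, 0.3, -0.6] 
ee_pos: [0.4904, 0.0849, -0.029] contact_force: [0.1, -0.7, -0.8] 
ee_pos: [0.4914, 0.0851, -0.029] contact_force: [-0.6, -0.2, -0.1] 
ee_pos: [0.4921, 0.0851, -0.0291] contact_force: [0.2, -0.2, 0.4]
```

```bash
for i in 1 2 3 4; do python3 -m creep '[[[1,0.1,0,0,0],[1,0,0,0,0]]]' 10 | egrep 'ee_pos|contact'|tr '\n' ' '; echo; done
python3 - <<'E'
from h import *
O=np.array([.569,.0912]);t=.0966;d=np.array([-np.sin(t),np.cos(t)]);n=np.array([-np.cos(t),-np.sin(t)])
for c in("scene","side","wrist"):
    f,T=grab(c)
    for l in("spatula_mid","bolt_tip","bolt_head"):
        for cf,q in pin(f,T,l)[:1]: q=np.array(q);print(c,l,cf,((q[:2]-O)@d).round(4),((q[:2]-O)@n).round(4),q[2])
E
```

```text
ee_pos: [0.4922, 0.0851, -0.0293] contact_force: [-3.0, 0.7, 0.6] 
ee_pos: [0.4921, 0.0851, -0.0295] contact_force: [-5.9, 0.1, 2.6] 
ee_pos: [0.492, 0.0851, -0.0296] contact_force: [-7.5, -0.3, 2.5] 
ee_pos: [0.492, 0.0851, -0.0298] contact_force: [-9.0, -0.6, 3.8] 
scene spatula_mid 0.48 0.1229 0.0034 0.0054
scene bolt_tip 0.63 -0.0035 -0.0446 0.0164
scene bolt_head 0.57 0.001 0.0652 0.0169
side spatula_mid 0.57 0.1251 -0.0033 0.0073
side bolt_tip 0.52 0.0066 -0.0423 0.0115
side bolt_head 0.58 0.0003 0.066 0.0146
wrist spatula_mid 0.79 0.1276 -0.0063 0.0066
wrist bolt_head 0.62 0.0001 0.066 0.0094
```

The head is seated against the guide lug and the spatula is home. I'll retract clear and hand in.

```bash
python3 -m creep '[[[1,-1,0,0,0],[1,-2,0,0,0],[1,0,0,-4,0],[1,0,0,-5,0],[1,0,0,-3,0],[1,0,0,0,0],[1,0,0,0,0]]]' 10
python3 - <<'E'
from h import *
O=np.array([.569,.0912]);t=.0966;d=np.array([-np.sin(t),np.cos(t)]);n=np.array([-np.cos(t),-np.sin(t)])
for c in("scene","side"):
    f,T=grab(c)
    for l in("spatula_mid","bolt_tip","bolt_head"):
        for cf,q in pin(f,T,l)[:1]: q=np.array(q);print(c,l,cf,((q[:2]-O)@d).round(4),((q[:2]-O)@n).round(4),q[2])
print(ctrl.hand_in())
E
```

```text
time: 36.78
ee_pos: [0.4662, 0.0828, 0.0905]
eef_rot: [-3.142, -0.0, 0.096]
contact_force: [0.4, 0.5, -1.2]
gripper_width: 0.0004
gripper_force: 0.0
scene spatula_mid 0.73 0.1261 0.0028 0.0081
scene bolt_tip 0.42 -0.0011 -0.0433 0.0149
scene bolt_head 0.41 0.0011 0.0676 0.0167
side spatula_mid 0.56 0.1264 -0.003 0.0084
side bolt_tip 0.44 0.0039 -0.044 0.0113
side bolt_head 0.64 0.0009 0.0652 0.0171
the job is handed in; nothing more can be done
None
```

The spatula is pushed fully home, the bolt is through the far lug with its head against the near guide lug, and the job was handed in at about 37 s; the final camera checks agree, but `hand_in()` returned no verdict.

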